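# Pack the jar and slide the gift box shut

### The arm

A 6-joint arm with a two-finger parallel gripper is mounted at the origin on the work surface. World frame = base frame: x ahead of the robot, y to its left, z up, the work surface at z = 0. Lengths are in m, angles in rad, forces in N, time in s.
With the tool pointing down it reaches from about 0.3 to 0.825 m from the base axis. Payload 5.4 kg.
Tool frame: the origin (TCP) lies on the mounting face of the last link; the fingertips stand 190 mm ahead of it and the grasp point (between the pads) lies 171 mm ahead of it (arm.nose_length is the distance from the TCP to the fingertips, in m); x points along the fingers, y is the direction in which the jaws open and shut, and the axes are right-handed (so a half turn about x gives the same grasp; the last joint's range is limited). The gripper opens to 92 mm and grips with 3 to 60 N. Pads are 20 mm wide; open, the fingers measure 128 mm over their backs; the gripper's body (75 mm by 189 mm) begins 69 mm behind the grasp point.
Start: joints at [-1.384, 0.158, 1.597, -0, 1.386, -0.21], TCP at [0.222, -0.53, 0.405] pointing down, gripper open.
Joint ranges: [-2.91, 2.91], [-0.94, 2.29], [0.18, 2.7], [-1.29, 4.43], [0.17, 2.64], [-3, 3]. Speed limits (rad/s): [2.57, 2.57, 3.14, 3.14, 3.14, 3.14].

### API

Orientations are given as a unit quaternion [x, y, z, w].
In Python, from rig import arm, optics gives the robot as it stands. The module is installed in compiled form; this text tells all that it offers. Calls block until the motion is done:
- arm.move_to(position, orientation): joint-space move of the TCP to a pose.
- arm.move_straight(position, rot=None, vel=0.15): straight line of the TCP; rot=None keeps the orientation; vel is the mean speed in m/s.
- arm.move_joints(angles): joint-space move.
- arm.set_gripper(opening, grasp_force=None): finger opening in m; grasp_force is the grip in N (None keeps the last); returns when the fingers have stopped.
- arm.dwell(seconds).
- arm.inverse_kinematics(position, orientation): joint angles nearest the present ones, or None.
- arm.observe(): the state.
- optics.snapshot(name): name is "side" or "top" or "wrist"; returns (picture, depth): 384x512x3 uint8, blue, green, red; 384x512 float32, m along the optical axis (not along the pixel's ray), 0 where there is no reading.
- optics.camera_model(name): a dict with "vfov" (degrees; the focal length in pixels is half the picture's height over the tangent of half this angle, whatever the lens; pixels are square), "cx", "cy" (the principal point, pixels), "rvec" (rotation vector, rad) and "tvec" (3), from world to camera coordinates, as OpenCV has them. Camera axes: x right, y down, z forward; pixel columns grow to the right and rows downward; lengths in m; the calibration is good to about 2 mm. A picture is of the moment at which its call begins: read the wrist's pose just before it. camera_model takes no time and is no camera call; for the wrist camera it gives the pose at the moment of the call.
A pose or a line that the arm cannot do raises arm.PlanningError and nothing moves.
- arm.close_job(): hands the job in, once; it reports no verdict.
Trained networks look in the newest picture that a camera, given by its name, has taken for a name from the list of things; names that differ only in an ending like _2 or _b are one class to them, and where a whole thing is asked for, a point or a joint stands for the part that bears it (a point fixed in the world has none). Each returns a list of dicts, best first, with "p" (0 to 1); they miss things now and then, are a little off and sometimes report something else, mostly with a low value. They report only what shows in the picture. A call takes as long as a camera call. They do not tell look-alikes from the thing itself.
- optics.boxes_of(camera, name): "at" ([column, row] as shares, 0 to 1, of the picture: columns of its width, rows of its height, amid what is visible of it).
The state is a dict: "t": time; "q": joint angles; "joint_vel": joint speeds; "tau": joint torques, N m; "tool_pos": TCP position; "tcp_rot": TCP orientation; "contact_force": force on the tool from outside, world axes, zero at the start; "wrist_torque": the same for the moment, N m; "grip_width": finger opening in m.
Only numpy, scipy, OpenCV 4.12 (cv2) and the standard library are available. Lean on these libraries where they do the work, as an engineer would, in place of code of your own. Each camera call takes 0.05 s, during which the arm holds its last target.

### The job

Finish packing the wooden gift box: take the lowest of the three jars, the one that fits the round cut-out in the box, and stand it down in that cut-out; then close the box by pressing your fingertips lightly on top of its thin lid and sliding it along the grooves until it is fully home. Bear on the lid only gently, do not push it by its ends, and leave the box and everything else standing where they are.

Things in the scene. Friction and masses are not known exactly. Their poses are not given: they have to be found in the camera images.
- jar_mid (a point): centre (half-way up, on its axis) of the jar to pack: straight-sided amber glass with a steel cap and paper band, 56 mm in diameter, 50 mm tall, 0.11 to 0.22 kg, standing on the table. The other two jars near it, one bigger (72 x 66 tall) and one slimmer (40 x 70 tall), are left alone. Hold it by its upper half, so that the fingertips stay clear of the board in the box.
- box_mid (a point): centre of the underside of the gift box, standing loose on the table (about 0.8 kg): plain wood, outside 250 mm along its x, 140 along its y, 72 high (z up), walls 9 mm, floor 6 mm. Its +x end is the tall stop end; its -x end wall is lower (60 mm), and the lid slides in over it. The -x half is already packed; the +x half is an open compartment 108 mm long and 122 mm wide.
- seat (a point): centre of the round cut-out, on the box's floor: 6 mm above the table, 62 mm from the box's middle towards the stop end, axes as the box. The cut-out is 62 mm in diameter, in a 6 mm thick board lying on the floor. Standing down in it the jar ends 4 mm below the lid's underside; standing on the board it blocks the lid.
- lid_top (a point): centre of the top face of the lid: a flat wooden board without handle, 246 mm along its x, 130 along its y, 4 thick, 0.05 kg, axes as the box. It lies loose in the side grooves (1 mm play to each side, 1.5 in height), drawn back 98 to 118 mm towards -x, its tail sticking out over the low end. Press it where it is over the box, not on the tail. It splits under more than 25 N.
- lid_home (a point): where lid_top comes when the lid is fully home, against a hard stop, its tail flush with the outside of the low end; belongs to the box, axes as the box; 64 mm above the table, 8 mm below the rim. The lid slides to +x. Pressed down, it drags in the grooves with a friction coefficient of about 0.2, less than fingertips have on it, so a steady 6 to 12 N carries it along without slip.
Things that resemble listed ones, but are neither listed nor needed, are in the scene too. What is shaped like the part that bears jar_mid but pink or purple is not meant.

How it is judged:
On the way, in this order (a step that is already met when the one before it is completed fails the run):
1. the jar stands down in the cut-out, let go, with the lid still drawn back (distance between jar_mid and seat below 0.0275 m and horizontal distance between jar_mid and seat below 0.006 m and contact force between the fingers and jar below 0.1 N and x of lid_top in the frame of lid_home below -0.08 m), for 0.2 s.
2. the lid is being drawn over the jar under the fingertips (contact force between the fingers and lid above 0.5 N and x of lid_top in the frame of lid_home above -0.06 m), for 0.05 s.
At the end, for the whole second after the job is handed in: The jar stands upright on the box's floor within the cut-out (within 6 mm of its centre), the lid lies in its grooves within 3.5 mm of fully home, the box stands flat within 25 mm of where it was, lid and box are at rest and everything is let go (distance between lid_top and lid_home below 0.0035 m and angle between the x axis of lid and the x axis of box, either way round below 0.03 rad and distance between jar_mid and seat below 0.0275 m and horizontal distance between jar_mid and seat below 0.006 m and angle between jar's own z axis and vertical below 0.08 rad and angle between box's own z axis and vertical below 0.05 rad and linear speed of each of lid, box below 0.01 m/s); the robot touches nothing.
It fails at once if the fingers bear on the lid with more than 25 N (contact force between the fingers and lid above 25 N).
It fails at once if the lid is pushed or pulled by an end instead of being dragged by its top (contact force between the fingers and lid above 0.5 N and (x of the grasp point in the frame of lid_top below -0.123 m or x of the grasp point in the frame of lid_top above 0.123 m)).
It fails at once if the box is shoved more than 25 mm from its place (distance of box_mid from where it was at the start of the episode above 0.025 m).
It fails at once if the jar is dropped (contact force between the fingers and jar below 0.1 N and linear speed of jar above 0.5 m/s).
It fails at once if other goods or tools on the table are disturbed (more than 25 mm) (distance of any of big_jar, slim_jar, bar_a, bar_b, tape_roll, marker, dispenser from where it was at the start of the episode above 0.025 m).
It also fails if it takes over 64 s, if anything falls off the work surface, if the arm or the gripper's body presses on something with over 40 N, if the wrist force passes 120 N, or if a joint passes its speed limit or range.

## Working session

There is one attempt and no reset: what is moved stays moved. The work goes in short steps, each a Python script; the robot and the scene stay as the last script left them, time stands still between calls to the robot, and variables do not carry over. Pictures are saved under pics/ and viewed, and the job is handed in when it is done.

```bash
mkdir -p pics; cat > h.py <<'E'
import numpy as np, cv2
from rig import arm, optics
def snap(n,f=None):
    m=optics.camera_model(n); p,d=optics.snapshot(n)
    if f: cv2.imwrite('pics/'+f,p)
    return p,d,m
def cloud(d,m):
    H,W=d.shape; f=H/2/np.tan(np.radians(m['vfov'])/2)
    v,u=np.mgrid[:H,:W]
    P=np.stack([(u-m['cx'])/f*d,(v-m['cy'])/f*d,d],-1)
    R=cv2.Rodrigues(np.array(m['rvec'],float))[0]
    Q=(P-np.array(m['tvec']).ravel())@R
    Q[d<=0]=np.nan
    return Q
E
python3 - <<'E'
from h import *
for n in('top','side','wrist'):
    p,d,m=snap(n,n+'0.png'); print(m); np.savez('%s0.npz'%n,p=p,Q=cloud(d,m))
    for k in('jar_mid','box_mid','lid_top'):
        print(n,k,[(r['at'],round(r['p'],2)) for r in optics.boxes_of(n,k)])
s=arm.observe();print(s)
E
```

```text
{'vfov': 42.14359540159751, 'cx': 257.5076100725961, 'cy': 186.65020674792362, 'rvec': array([ 2.17878462, -2.18901234,  0.12282236]), 'tvec': array([-0.05764584,  0.5884645 ,  1.25054413])}
top jar_mid [([0.6779, 0.4326], 0.85), ([0.7123, 0.3701], 0.78), ([0.5545, 0.525], 0.7), ([0.5953, 0.4443], 0.62)]
top box_mid [([0.4582, 0.4781], 0.98)]
top lid_top [([0.3201, 0.4586], 0.77)]
{'vfov': 44.69883737962026, 'cx': 258.6720904338126, 'cy': 185.0756411990765, 'rvec': array([ 2.19947612, -0.13667684,  0.03950615]), 'tvec': array([-0.5630909 ,  0.07922529,  1.19903538])}
side jar_mid [([0.4982, 0.5737], 0.74), ([0.668, 0.7341], 0.66), ([0.5744, 0.6125], 0.64), ([0.5906, 0.6979], 0.56)]
side box_mid [([0.523, 0.4885], 0.7)]
side lid_top [([0.5246, 0.381], 0.88)]
{'vfov': 62.96918035391509, 'cx': 261.3472316562857, 'cy': 194.44851738077287, 'rvec': array([-2.42146204,  1.6095996 ,  0.22173493]), 'tvec': array([-0.57476594, -0.03206531,  0.39221073])}
wrist jar_mid []
wrist box_mid []
wrist lid_top []
{'t': 0.6, 'q': array([-1.38410812e+00,  1.58397959e-01,  1.59696727e+00,  3.60657616e-06,
        1.38620280e+00, -2.10077665e-01]), 'joint_vel': array([-0.00083564,  0.00051225,  0.00195257, -0.00038165,  0.00188759,
        0.00065869]), 'tau': array([-1.87413420e-04, -3.85382867e+01, -3.22209334e+01,  7.01978803e-02,
        3.09667911e-02, -5.56440824e-06]), 'tool_pos': array([ 0.22219304, -0.53032764,  0.40471871]), 'tcp_rot': array([ 0.69323918,  0.13935065, -0.69323688,  0.1393681 ]), 'contact_force': array([-0.02582739, -0.70434104, -0.42273516]), 'wrist_torque': array([-0.01613769, -0.03215547,  0.02387958]), 'grip_width': 0.09174794831446953}
```

View pics/top0.png

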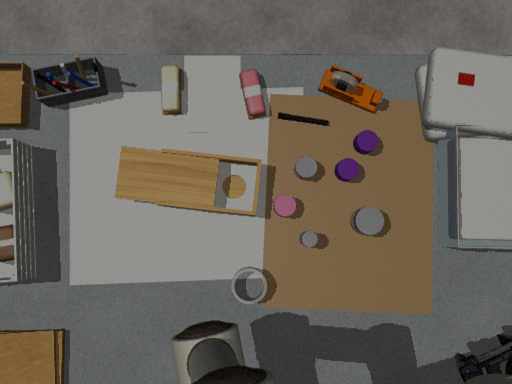

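View pics/side0.png

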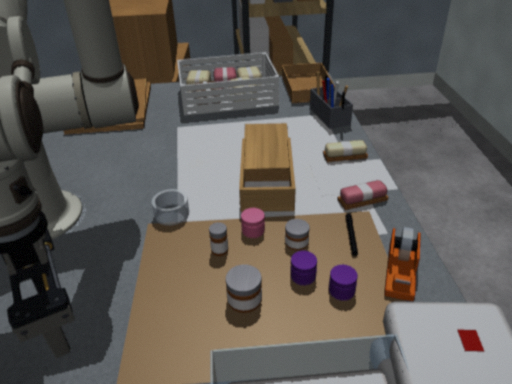

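The top view shows three grey-capped jars at (306,167) (the target), (369,221) (big) and (309,239) (slim). The pink and purple ones are decoys. The box is at about (190,180), with its stop end on the right at x≈260 and the cut-out at (234,187). Next I'll measure these.

```bash
python3 - <<'E'
import numpy as np, cv2
for n in ('top','side'):
    z=np.load(n+'0.npz');Q=z['Q'];p=z['p']
    v=Q.reshape(-1,3)
    ok=np.isfinite(v[:,0])&(v[:,0]>.2)&(v[:,0]<.8)&(abs(v[:,1])<.45)
    tz=v[ok&(abs(v[:,2])<.015),2];print(n,'table',np.median(tz))
    if n=='top':
        for c,r in((306,167),(369,221),(309,239),(285,206),(347,169),(367,142),(234,187),(234,165),(225,205),(190,180),(140,175),(258,190),(249,286)):
            w=Q[r-2:r+3,c-2:c+3].reshape(-1,3);print(c,r,np.nanmedian(w,0).round(4))
        # height map
        Z=np.nan_to_num(Q[...,2]); im=np.clip(Z/0.1*255,0,255).astype(np.uint8)
        cv2.imwrite('pics/z.png',cv2.resize(cv2.applyColorMap(im,2)[120:260,90:400],None,fx=2.5,fy=2.5,interpolation=0))
    # cluster jar caps z 45..55
    m=((Q[...,2]>.042)&(Q[...,2]<.058)).astype(np.uint8)
    k,l,s,c=cv2.connectedComponentsWithStats(m)
    for i in range(1,k):
        if s[i,4]>30:
            w=Q[l==i]; xy=w[:,:2].astype(np.float32)
            if np.ptp(w[:,0])<.2: print(n,c[i].round(),s[i,4],w.mean(0).round(4),cv2.minEnclosingCircle(xy))
E
```

```text
top table -5.398012519190437e-05
306 167 [ 0.6358 -0.183   0.0499]
369 221 [ 0.498  -0.3355  0.0653]
309 239 [ 0.4544 -0.1856  0.07  ]
285 206 [ 0.5371 -0.1289  0.0481]
347 169 [ 0.6304 -0.2875  0.0484]
367 142 [ 0.6996 -0.3397  0.0499]
234 187 [5.895e-01 4.000e-04 5.500e-03]
234 165 [6.463e-01 2.000e-04 1.240e-02]
225 205 [0.5423 0.0236 0.0126]
190 180 [0.6022 0.1082 0.0643]
140 175 [0.615  0.2319 0.0638]
258 190 [ 0.5796 -0.0623  0.0046]
249 286 [ 0.334  -0.0376 -0.001 ]
top [79. 90.] 177 [0.8363 0.3946 0.05  ] ((0.8595015406608582, 0.4202084243297577), 0.08899211138486862)
top [87. 62.] 32 [0.9071 0.3755 0.05  ] ((0.9062272310256958, 0.3742672801017761), 0.016303498297929764)
top [17. 67.] 109 [0.895  0.5537 0.0477] ((0.8849891424179077, 0.5662928819656372), 0.03774222731590271)
top [422.  79.] 201 [ 0.8631 -0.4865  0.0504] ((0.8552141785621643, -0.48976001143455505), 0.05126640200614929)
top [50. 70.] 60 [0.8877 0.4674 0.05  ] ((0.8888179063796997, 0.4697943925857544), 0.029744453728199005)
top [169.  85.] 198 [0.849  0.1653 0.0438] ((0.8462964296340942, 0.17372573912143707), 0.0
[... 2577 characters left out ...]
0.019798502326011658)
side [415. 256.] 44 [ 0.8642 -0.314   0.0521] ((0.8626590967178345, -0.31386199593544006), 0.017835818231105804)
side [303. 261.] 433 [ 0.6294 -0.2938  0.0477] ((0.6308028101921082, -0.2909693419933319), 0.029829110950231552)
side [403. 257.] 49 [ 0.8395 -0.3122  0.0505] ((0.8421055674552917, -0.30564063787460327), 0.013476944528520107)
side [343. 275.] 477 [ 0.7019 -0.3442  0.0475] ((0.7014427185058594, -0.34147438406944275), 0.029268914833664894)
side [402. 280.] 161 [ 0.8138 -0.3732  0.0495] ((0.815542995929718, -0.3706335127353668), 0.018062161281704903)
side [243. 293.] 191 [ 0.4961 -0.3663  0.0497] ((0.49692684412002563, -0.34726008772850037), 0.03418515995144844)
```

```bash
python3 -c "
import cv2
a=cv2.imread('pics/top0.png')[130:260,100:390];cv2.imwrite('pics/c.png',cv2.resize(a,None,fx=2.7,fy=2.7,interpolation=cv2.INTER_CUBIC))"
```

```text
(no output)
```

View pics/c.png

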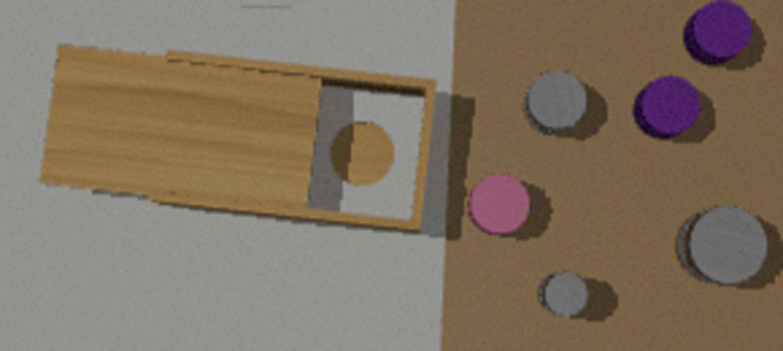

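View pics/z.png

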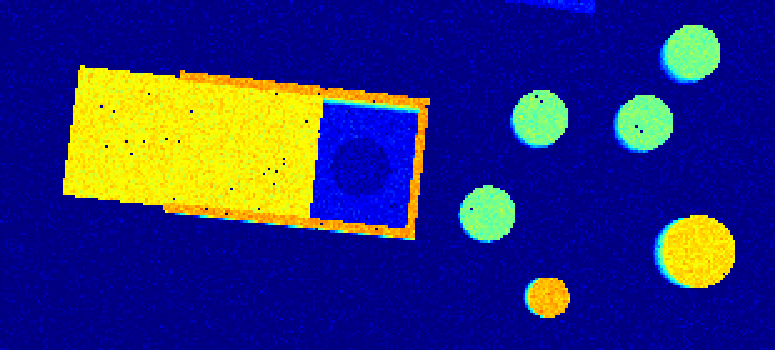

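```bash
cat >> h.py <<'E'
from scipy.spatial.transform import Rotation as Rn
def quat(yaw):
    "tool down, tool y at world angle yaw"
    y=np.array([np.cos(yaw),np.sin(yaw),0]); x=np.array([0,0,-1.]); z=np.cross(x,y)
    return Rn.from_matrix(np.stack([x,y,z],1)).as_quat()
E
python3 - <<'E'
from h import *
Q=np.load('top0.npz')['Q']
m=((Q[...,2]>.055)&(Q[...,2]<.08)&(Q[...,0]>.45)&(Q[...,0]<.72)&(Q[...,1]>-.09)&(Q[...,1]<.3))
w=Q[m]; r=w[w[:,2]>.0695]; 
print(cv2.minAreaRect(r[:,:2].astype(np.float32)),len(r))
lid=w[(w[:,2]<.067)]; print(cv2.minAreaRect(lid[:,:2].astype(np.float32)))
s=arm.observe(); Rt=Rn.from_quat(s['tcp_rot']).as_matrix(); print(Rt.round(2))
c=optics.camera_model('wrist'); R=cv2.Rodrigues(np.array(c['rvec']))[0]; C=-R.T@np.array(c['tvec']).ravel()
print('cam in tool',Rt.T@(C-s['tool_pos']),'axes(cols cam xyz in tool)\n',(Rt.T@R.T).round(3))
for yaw in(-.104,np.pi-.104):
  for p in((.59,0,.32),(.637,-.183,.25),(.64,-.05,.4)):
    print(yaw,p,arm.inverse_kinematics(p,quat(yaw)))
E
```

```text
((0.6037622690200806, 0.11075907200574875), (0.3459364175796509, 0.14013293385505676), 83.3287124633789) 742
((0.6039324998855591, 0.11386221647262573), (0.3518966734409332, 0.1406140774488449), 83.55753326416016)
[[ 0.    0.39 -0.92]
 [-0.   -0.92 -0.39]
 [-1.    0.    0.  ]]
cam in tool [ 0.01888295  0.00025444 -0.07476236] axes(cols cam xyz in tool)
 [[ 0.001 -0.269  0.963]
 [ 1.     0.001 -0.001]
 [-0.001  0.963  0.269]]
-0.104 (0.59, 0, 0.32) [-2.04645775e-01  2.72878815e-01  1.63655327e+00 -4.44089210e-16
  1.23216057e+00 -1.00645775e-01]
-0.104 (0.637, -0.183, 0.25) [-4.61660707e-01  5.27267438e-01  1.45060310e+00 -4.44089210e-16
  1.16372212e+00 -3.57660707e-01]
-0.104 (0.64, -0.05, 0.4) [-2.65844601e-01  3.32769014e-01  1.39951616e+00 -4.44089210e-16
  1.40930748e+00 -1.61844601e-01]
3.037592653589793 (0.59, 0, 0.32) None
3.037592653589793 (0.637, -0.183, 0.25) [-4.61660707e-01  5.27267438e-01  1.45060310e+00 -4.44089210e-16
  1.16372212e+00  2.78393195e+00]
3.037592653589793 (0.64, -0.05, 0.4) [-2.65844601e-01  3.32769014e-01  1.39951616e+00 -4.44089210e-16
  1.40930748e+00  2.97974805e+00]
```

```bash
python3 - <<'E'
from h import *
arm.move_to((.6,-.03,.4),quat(-.115)); arm.dwell(.3)
p,d,m=snap('wrist','w1.png'); np.savez('w1.npz',p=p,Q=cloud(d,m),d=d); print(arm.observe()['t'],m)
E
```

```text
3.1917 {'vfov': 62.96918035391509, 'cx': 261.3472316562857, 'cy': 194.44851738077287, 'rvec': array([-2.86635272,  0.16500682,  0.02375561]), 'tvec': array([-0.59864038,  0.00738742,  0.39814336])}
```

View pics/w1.png

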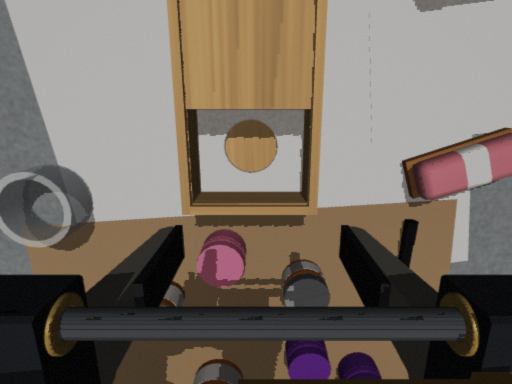

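```bash
python3 - <<'E'
from h import *
z=np.load('w1.npz');Q=z['Q'];p=z['p'];d=z['d']
v=Q.reshape(-1,3); t=v[(abs(v[:,2])<.02)]; print('table z',np.nanmedian(t[:,2]))
m=optics.camera_model('wrist'); f=192/np.tan(np.radians(m['vfov'])/2)
R=cv2.Rodrigues(np.array(m['rvec']))[0]; C=-R.T@np.array(m['tvec']).ravel()
def ray(u,v,z):
    q=R.T@np.array([(u-m['cx'])/f,(v-m['cy'])/f,1]); return (C+q*(z-C[2])/q[2])
# hole
hsv=cv2.cvtColor(p,cv2.COLOR_BGR2HSV)
mk=((hsv[...,1]>90)).astype(np.uint8); roi=np.zeros_like(mk); roi[112:182,204:300]=1; mk&=roi
k,l,s,c=cv2.connectedComponentsWithStats(mk); i=l[146,251]; print(s[i],c[i])
cn=max(cv2.findContours((l==i).astype(np.uint8),0,1)[0],key=len)[:,0]
for zz in(.012,.006):
    e=cv2.fitEllipse(np.array([ray(u,w,zz)[:2] for u,w in cn],np.float32)*1000);print('hole',zz,e)
# rim
sel=(Q[...,2]>.069)&(Q[...,2]<.078); sel[220:]=0
r=Q[sel][:,:2]
yaw=-.115
from scipy.optimize import minimize_scalar
def loc(yaw):
    X=np.array([np.sin(yaw),-np.cos(yaw)]);Y=np.array([np.cos(yaw),np.sin(yaw)]); return np.stack([r@X,r@Y],1),X,Y
best=None
for yaw in np.arange(-.16,-.07,.0025):
    L,X,Y=loc(yaw); h=np.histogram(L[:,1],np.arange(.3,.9,.001))[0]; sc=(h.astype(float)**2).sum()
    if best is None or sc>best[0]: best=(sc,yaw)
print(best)
yaw=best[1];L,X,Y=loc(yaw); print(X,Y)
xe=np.percentile(L[:,0],99.8); side=L[L[:,0]<xe-.02]
print('x end',xe,np.sort(L[:,0])[-5:]); mid=(side[:,1].min()+side[:,1].max())/2
a=side[side[:,1]<mid,1];b=side[side[:,1]>mid,1]
print(np.percentile(a,[1,50,99]),np.percentile(b,[1,50,99]))
yc=(np.median(a)+np.median(b))/2
end=L[(abs(L[:,1]-yc)<.05)]; print('end wall',np.percentile(end[:,0],[1,50,99]),len(end))
xb=np.median(end[:,0])-.1205
for nm,o in(('box',0),('seat',.062),('home',-.002)): print(nm,X*(xb+o)+Y*yc)
# lid
li=Q[(Q[...,2]>.059)&(Q[...,2]<.0675)][:,:2]; LL=np.stack([li@X-xb,li@Y-yc],1); LL=LL[(abs(LL[:,1])<.05)&(LL[:,0]<.05)]
print('lid front x',np.percentile(LL[:,0],[99,99.8]))
# jar cap
for n in('w1','top0'):
  Q=np.load(n+'.npz')['Q']
  w=Q[(Q[...,2]>.0465)&(Q[...,2]<.054)];w=w[np.hypot(w[:,0]-.637,w[:,1]+.183)<.04];print(n,'jar',cv2.minEnclosingCircle(w[:,:2].astype(np.float32)),w.mean(0))
E
```

```text
table z 0.0018798682433376012
[ 225  120   52   52 2081] [250.50456511 145.4704469 ]
hole 0.012 ((590.112060546875, 2.3777875900268555), (59.011539459228516, 59.20956039428711), 45.63941192626953)
hole 0.006 ((589.8204345703125, 1.6977630853652954), (59.97075653076172, 60.1719856262207), 45.63900375366211)
(np.float64(1028343.0), np.float64(-0.11249999999999996))
[-0.11226285 -0.99367855] [ 0.99367855 -0.11226285]
x end -0.0051705723681191446 [-0.00507923 -0.00503027 -0.00499983 -0.00491997 -0.00480717]
[0.51643533 0.52148401 0.5257885 ] [0.64724023 0.65162244 0.65642851]
end wall [-0.01443466 -0.01008614 -0.00520127] 911
box [0.59750533 0.06391251]
seat [0.59054503 0.00230444]
home [0.59772985 0.06589987]
lid front x [0.01820624 0.01911492]
w1 jar ((0.6369328498840332, -0.18117980659008026), 0.02782914601266384) [ 0.63724466 -0.1750786   0.05075821]
top0 jar ((0.6370787024497986, -0.1826055943965912), 0.027817705646157265) [ 0.63705829 -0.18306549  0.04974268]
```

The wrist view shows the cut-out at (251,146) and the target's cap at (305,295). The rim fit and the hole fit put the seat within 0.5 mm of each other. Next I'll grasp the jar.

```bash
python3 - <<'E'
from h import *
q=quat(-.1125)
arm.set_gripper(.084,25)
arm.move_to((.637,-.1815,.30),q)
arm.move_straight((.637,-.1815,.2105),vel=.1)
print(arm.observe()['contact_force'])
arm.set_gripper(.04,25); s=arm.observe(); print(s['grip_width'],s['contact_force'])
arm.move_straight((.637,-.1815,.33),vel=.12)
arm.dwell(.2); s=arm.observe(); print(s['grip_width'],s['contact_force'],s['t'])
snap('side','s2.png')
E
```

```text
[ 0.34085234 -0.48091287 -0.00444688]
0.05542584214987083 [0.17302442 0.60330595 1.33398152]
0.055650116091470005 [ 1.54821345 -0.32175889 -1.89374166] 7.2083
```

View pics/s2.png

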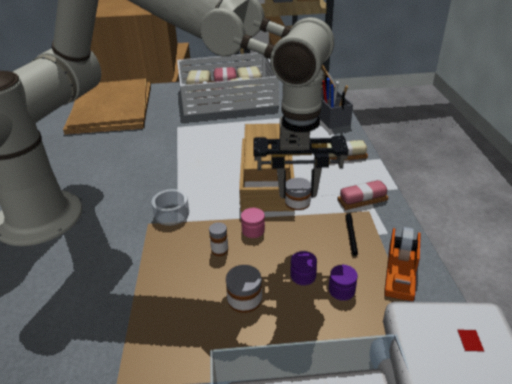

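The side view shows the jar held upright between the fingers at about (298,190). Next I'll lower it into the cut-out.

```bash
python3 - <<'E'
from h import *
X=.5903;Y=.0023
arm.move_straight((X,Y,.335),vel=.15)
arm.dwell(.2)
arm.move_straight((X,Y,.240),vel=.1); arm.dwell(.2)
f0=arm.observe()['contact_force'];print(f0)
z=.230
snap('wrist','w3.png')
while z>.2165:
    arm.move_straight((X,Y,z),vel=.03); arm.dwell(.1)
    s=arm.observe();df=s['contact_force']-f0; print(round(z,4),s['tool_pos'].round(4),df.round(2))
    if df[2]>4: break
    z-=.0022
print(s['t'])
snap('side','s3.png')
E
```

```text
[ 0.14369978  0.01036542 -0.62826045]
0.23 [0.5904 0.0023 0.23  ] [ 0.32 -0.7  -0.3 ]
0.2278 [0.5903 0.0023 0.2278] [-0.43  0.17  0.29]
0.2256 [0.5903 0.0023 0.2255] [-0.24  0.28 -0.7 ]
0.2234 [0.5903 0.0023 0.2234] [-0.83  0.26 -0.88]
0.2212 [0.5903 0.0023 0.2212] [ 0.27 -0.81 -1.91]
0.219 [0.5903 0.0023 0.2189] [ 0.52 -0.88 -0.73]
0.2168 [0.5903 0.0023 0.2168] [-0.18  0.38 -1.07]
12.9083
```

View pics/w3.png

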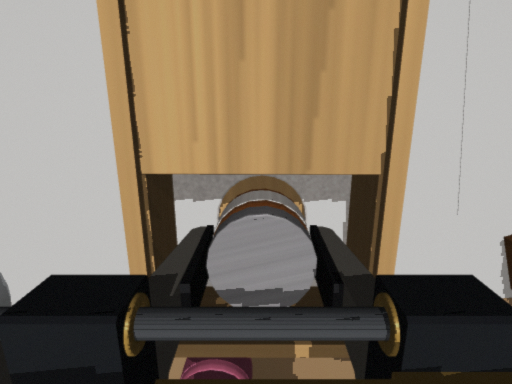

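The jar's bottom is now below the board's top without contact. The view at (262,240) had it centred in the cut-out. Release it, retract and check.

```bash
python3 - <<'E'
from h import *
X=.5903;Y=.0023
arm.move_straight((X,Y,.2162),vel=.02)
arm.set_gripper(.068); arm.dwell(.1)
print(arm.observe()['grip_width'],arm.observe()['contact_force'])
arm.move_straight((X,Y,.33),vel=.1); arm.dwell(.3)
arm.move_straight((X,Y,.38),vel=.15); arm.dwell(.2)
p,d,m=snap('wrist','w4.png');Q=cloud(d,m);np.savez('w4.npz',p=p,Q=Q)
w=Q[(Q[...,2]>.048)&(Q[...,2]<.062)];w=w[np.hypot(w[:,0]-X,w[:,1]-Y)<.04];print(cv2.minEnclosingCircle(w[:,:2].astype(np.float32)),np.median(w[:,2]))
p,d,m=snap('top','t4.png');Q=cloud(d,m)
w=Q[(Q[...,2]>.048)&(Q[...,2]<.062)];w=w[np.hypot(w[:,0]-X,w[:,1]-Y)<.033];print(len(w) and (cv2.minEnclosingCircle(w[:,:2].astype(np.float32)),np.median(w[:,2])))
print(arm.observe()['t'])
E
```

```text
0.0678016341883607 [ 0.47649361 -0.79009962 -0.53688176]
((0.5892626047134399, 0.0012882441515102983), 0.02820163033902645) 0.05704850202914458
(((0.57023686170578, -0.018318142741918564), 9.999999747378752e-05), np.float64(0.05010527976987138))
16.0667
```

View pics/w4.png

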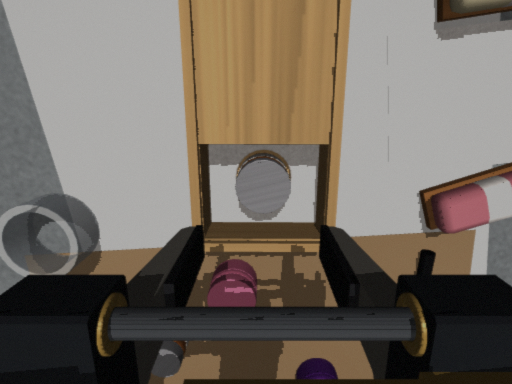

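The jar is at the cut-out's centre in the picture at (263,187). Its top reads 56–57 mm, so it stands on the floor. Now the lid.

```bash
cat >> h.py <<'E'
BX=np.array([-.11226,-.99368]); BC=np.array([.5975,.0639])
def P(x,z): return (*(BC+BX*x),z)
E
python3 - <<'E'
from h import *
arm.set_gripper(.03)
arm.move_straight(P(-.05,.38),vel=.2)
arm.move_straight(P(-.05,.264),vel=.12)
arm.dwell(.3)
f0=np.mean([ (arm.dwell(.02),arm.observe()['contact_force'])[1] for _ in range(8)],0); np.save('f0.npy',f0); print(f0)
z=.262
while z>.248:
    arm.move_straight(P(-.05,z),vel=.02); arm.dwell(.06)
    df=np.mean([(arm.dwell(.01),arm.observe()['contact_force'])[1] for _ in range(4)],0)-f0
    if z<.257 or df[2]>1: print(round(z,4),arm.observe()['tool_pos'][2].round(5),df.round(2))
    if df[2]>5: break
    z-=.0004 if (z<.2575 or df[2]>1) else .001
print(arm.observe()['t'])
E
```

```text
[ 0.05175718  0.01025861 -0.04175591]
0.2566 0.2566 [-0.4  -0.31 -0.3 ]
0.2562 0.25619 [0.03 0.41 0.11]
0.2558 0.25579 [0.23 0.48 0.14]
0.2554 0.25538 [ 0.11  0.01 -0.1 ]
0.255 0.25496 [-0.31 -0.14 -0.22]
0.2546 0.2546 [0.35 0.23 0.  ]
0.2542 0.2545 [-0.77 -0.34  2.71]
0.2538 0.25449 [-1.42 -0.12  4.84]
0.2534 0.25447 [-1.57 -0.39  6.65]
24.1583
```

```bash
python3 - <<'E'
from h import *
f0=np.load('f0.npy'); z=.2530; x=-.05
arm.move_straight(P(x,z),vel=.02)
while x<.046:
    x+=.012
    arm.move_straight(P(x,z),vel=.04)
    df=np.mean([(arm.dwell(.01),arm.observe()['contact_force'])[1] for _ in range(4)],0)-f0
    print(round(x,4),round(z,4),df.round(2), 'along',round(float(df[:2]@BX),2))
    z+=np.clip((df[2]-8.5)/6000,-.0005,.0005)
    if df[2]>18 or df[2]<2: break
p,d,m=snap('wrist','w5.png');snap('top','t5.png'); print(arm.observe()['t'])
E
```

```text
-0.038 0.253 [-1.18 -0.48  7.89] along 0.61
-0.026 0.2529 [-1.57  0.05  8.9 ] along 0.12
-0.014 0.253 [-1.53 -0.07  8.41] along 0.24
-0.002 0.2529 [-1.61 -0.01  8.71] along 0.19
0.01 0.253 [-1.69  0.17  8.51] along 0.02
0.022 0.253 [-2.28  0.22  8.49] along 0.04
0.034 0.253 [-2.29  0.17  8.65] along 0.09
0.046 0.253 [-2.39 -0.08  9.09] along 0.35
28.375
```

View pics/w5.png

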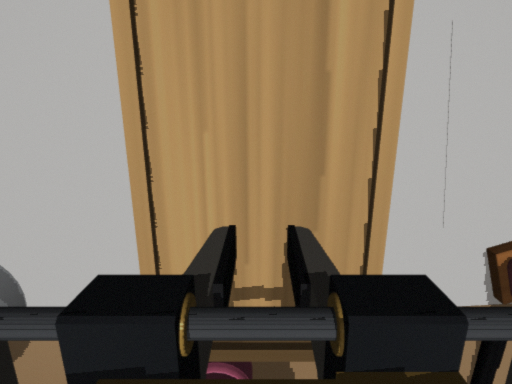

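View pics/t5.png

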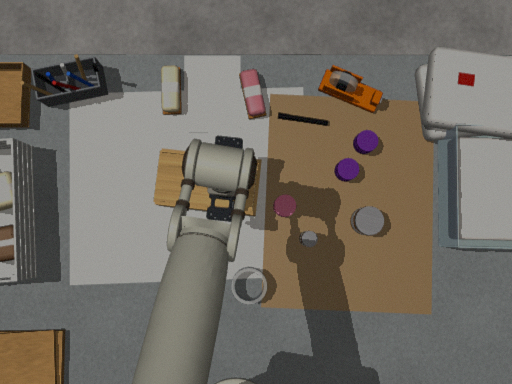

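The lid has followed the fingers, and its tail is nearly flush in the top view at (158,180). Next I'll creep it to the stop.

```bash
python3 - <<'E'
from h import *
f0=np.load('f0.npy'); z=.2530; x=.046
while x<.0605:
    x+=.0015
    arm.move_straight(P(x,z),vel=.02)
    df=np.mean([(arm.dwell(.01),arm.observe()['contact_force'])[1] for _ in range(5)],0)-f0
    print(round(x,4),df.round(2), 'along',round(float(df[:2]@BX),2))
    if df[:2]@BX<-2.5 or df[2]>18 or df[2]<2: break
print(arm.observe()['t'])
E
```

```text
0.0475 [-1.99  1.9   8.98] along -1.67
0.049 [-1.8   1.45  8.94] along -1.24
0.0505 [-1.86  1.91  9.08] along -1.69
0.052 [-1.56  1.83  8.74] along -1.64
0.0535 [-0.54  2.59  8.6 ] along -2.51
29.8333
```

```bash
python3 - <<'E'
from h import *
f0=np.load('f0.npy'); z=.2530; x=.0535
while x<.057:
    x+=.001
    arm.move_straight(P(x,z),vel=.02)
    df=np.mean([(arm.dwell(.01),arm.observe()['contact_force'])[1] for _ in range(5)],0)-f0
    print(round(x,4),df.round(2), 'along',round(float(df[:2]@BX),2))
    if df[:2]@BX<-5.5: break
arm.move_straight(P(x,.30),vel=.05)
arm.move_straight(P(-.02,.42),vel=.2); arm.dwell(.2)
p,d,m=snap('wrist','w6.png'); np.savez('w6.npz',p=p,Q=cloud(d,m))
q=arm.observe()['q'];q[0]-=1.2; arm.move_joints(q); arm.dwell(.2)
p,d,m=snap('top','t6.png'); np.savez('t6.npz',p=p,Q=cloud(d,m));snap('side','s6.png')
print(arm.observe()['t'])
cv2.imwrite('pics/t6c.png',cv2.resize(p[130:240,130:300],None,fx=4.5,fy=4.5,interpolation=cv2.INTER_CUBIC))
def fit(Q,nm):
    L=np.stack([(Q[...,:2]-BC)@BX,(Q[...,:2]-BC)@np.array([.99368,-.11226])],-1)
    z=Q[...,2]; A=(abs(L[...,1])<.05)&(abs(L[...,0])<.16)
    a=L[A&(z>.055)]; print(nm,'x extent of box+lid',np.percentile(a[:,0],[.2,99.8]), 'box+lid z',np.nanmedian(z[A&(z>.055)]))
    w=L[(z>.0695)&(z<.08)&(abs(L[...,0])<.16)&(abs(L[...,1])<.09)]; print(' rim y',np.percentile(w[:,1],[1,99]),'x',np.percentile(w[:,0],[1,99]))
    for s in(-1,1):
        e=w[(w[:,1]*s>.055)&(abs(w[:,0])<.09)]; print(' slope',np.polyfit(e[:,0],e[:,1],1))
    for x0 in(-.12,-.08,-.04,0,.04,.08,.105): print(' z@',x0,np.nanmedian(z[A&(abs(L[...,0]-x0)<.006)]).round(4),end='')
    print()
fit(np.load('w6.npz')['Q'],'wrist'); fit(np.load('t6.npz')['Q'],'top'); fit(np.load('top0.npz')['Q'],'top0')
E
```

```text
0.0545 [-0.39  2.99  7.76] along -2.93
0.0555 [0.21 3.4  8.  ] along -3.4
0.0565 [-0.22  2.9   7.49] along -2.85
0.0575 [0.06 3.37 7.84] along -3.35
35.9417
wrist x extent of box+lid [-0.12272983  0.12267081] box+lid z 0.330955304343204
 rim y [-0.06976064  0.06978859] x [-0.12282768  0.12438888]
 slope [-0.00520347 -0.06534912]
 slope [0.00094612 0.06527688]
 z@ -0.12 0.0651 z@ -0.08 0.0651 z@ -0.04 0.3413 z@ 0 0.0651 z@ 0.04 0.065 z@ 0.08 0.0651 z@ 0.105 0.065
top x extent of box+lid [-0.12370294  0.1253661 ] box+lid z 0.06357722283393219
 rim y [-0.06912927  0.07050774] x [-0.11916074  0.1254526 ]
 slope [-0.00498224 -0.06475133]
 slope [-0.00349022  0.06606828]
 z@ -0.12 0.0632 z@ -0.08 0.063 z@ -0.04 0.0634 z@ 0 0.0636 z@ 0.04 0.0633 z@ 0.08 0.0635 z@ 0.105 0.0634
top0 x extent of box+lid [-0.15943762  0.1254577 ] box+lid z 0.06354415387589857
 rim y [-0.06914956  0.07041479] x [-0.13075802  0.12544499]
 slope [-0.00156971 -0.06467119]
 slope [-0.00375667  0.06595266]
 z@ -0.12 0.0633 z@ -0.08 0.0637 z@ -0.04 0.0636 z@ 0 0.0631 z@ 0.04 0.0097 z@ 0.08 0.0085 z@ 0.105 0.0117
```

View pics/t6c.png

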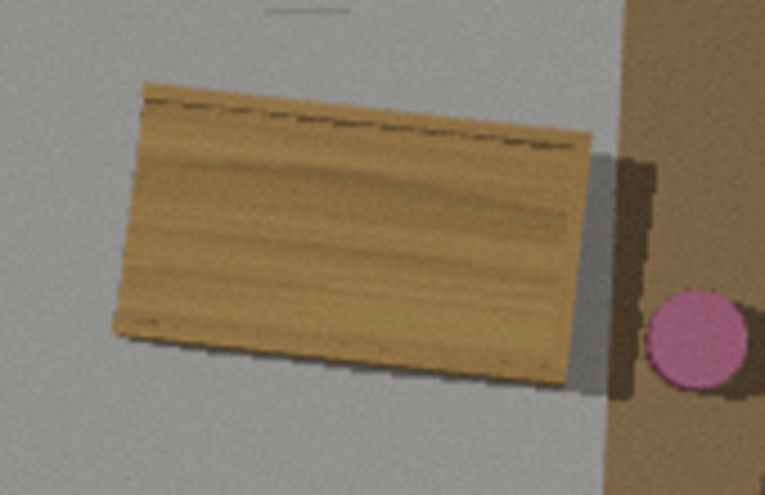

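View pics/w6.png

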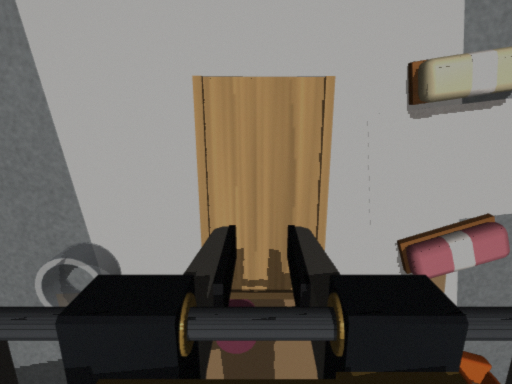

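The lid is flush with the low end at (195–333,77) in the wrist view, and I see no gap at the stop end in the top view. The drag force plateaued, which fits the fingers slipping against the hard stop, and the box hasn't moved. Handing in.

```bash
python3 - <<'E'
from h import *
arm.close_job(); print('ok')
E
```

```text
the job is handed in; nothing more can be done
ok
```

I stood the 56 mm jar in the cut-out, slid the lid home with the fingertips pressing at about 8–9 N, backed the arm clear and handed the job in at about 36 s. The job gives no verdict, so success rests on the checks below.

- **Jar:** after release its top measured 57 mm in the wrist camera, which read about 1–2 mm high at the time. That fits standing on the box's floor. Its centre was within about 1.5 mm of the cut-out's centre. Only the wrist camera confirmed this, because the arm blocked the top camera.
- **Lid:** the forward drag force rose from about 1.7 N to about 3.3 N and then stayed level, as expected when the fingertips slip against a hard stop. In the last pictures the lid lies flat, its tail is flush with the low end and no gap shows at the stop end. The highest press force I logged was 9.1 N, against the 25 N limit.
- **Box:** its rim position in the top camera before and after agrees to within about 0.1 mm.
- **Other goods:** the items in the top view looked unmoved after the lid was drawn over. I did not measure them individually.

The top and wrist cameras disagreed by about 1.5 mm in y, within their stated 2 mm calibration. I used the wrist camera for both picking up and placing the jar so that this offset cancelled.

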